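# Make up a sash counterweight on the bench scale

## Task

Make up the sash counterweight on the bench scale: thread the steel makeweights from the board one after another over the bent rod that stands on the scale, lowering each gently, not letting it drop, until it sits on the stack, and stop when the needle rests in the green arc. Never press so hard that the needle reaches the red arc. Leave the makeweights you do not need standing flat on their board, and do not disturb the things around.

Things in the scene. Friction and masses are not known exactly. Their poses are not given: they have to be found in the camera images.
- weight_1_mid (a point): steel makeweight: flat ring 58 mm across, 15 mm high, plain bore 16.5 mm through its middle, about 270 g (weights differ a little); stands flat on the cork-topped board, at least 90 mm between centres. This point is the ring's centre, half-way up; z is its axis
- weight_2_mid (a point): steel makeweight: flat ring 58 mm across, 15 mm high, plain bore 16.5 mm through its middle, about 270 g (weights differ a little); stands flat on the cork-topped board, at least 90 mm between centres. This point is the ring's centre, half-way up; z is its axis
- weight_3_mid (a point): steel makeweight: flat ring 58 mm across, 15 mm high, plain bore 16.5 mm through its middle, about 270 g (weights differ a little); stands flat on the cork-topped board, at least 90 mm between centres. This point is the ring's centre, half-way up; z is its axis
- weight_4_mid (a point): steel makeweight: flat ring 58 mm across, 15 mm high, plain bore 16.5 mm through its middle, about 270 g (weights differ a little); stands flat on the cork-topped board, at least 90 mm between centres. This point is the ring's centre, half-way up; z is its axis
- rod_root (a point): centre of the green main weight's flat top (62 mm across), where the rod rises and the makeweights sit; z up. Steel rod: 14 mm thick, 62 mm long above this point, bevelled tip. It is bent: it leans 0.07 rad, straight, so its tip stands 4.3 mm sideways of the root, in a direction that differs each time and is not measured. It springs sideways, 1000 N/m at the tip
- needle (a joint): needle of the dial: load on the pan, 0 when empty, growing clockwise by 1.6 rad per kg (0.163 per N), so one makeweight adds about 0.43. The main weight alone shows 0.9 to 1.35. Green arc 2.032 to 2.592, red arc 3.68 to 4.8. Pressing on the rod or stack moves it too
- scale: blue bench scale, 130 x 270 mm, fixed, origin under its centre, y along its length: pan (112 mm across, top 72 mm up when empty) with the main weight fixed on it (40 mm high) 66 mm to +y, sloping round dial (top edge 130 mm up) 68 mm to -y. The pan sinks straight down 6.5 mm per kg (spring 1500 N/m, well damped)
- board: square board with a cork top, 190 x 190 mm, 12 mm high, fixed, origin under its centre; the makeweights stand on it, one near each corner
- stain_tin: orange round tin, 75 mm across, 56 mm high, left of the scale; origin under its centre
- squeeze_bottle: clear squeeze bottle with a red nozzle, 60 mm across, 174 mm high, left of the scale; origin under its centre
- masking_roll: roll of masking tape lying flat, 105 mm across, 25 mm high, to the right of the board; origin under its centre
- screwdriver: red-handled screwdriver, 231 mm long, lying between the board and the robot; origin under its middle
- tape_measure: yellow tape measure, 37 x 85 mm, 66 mm high; origin under its centre

How it is judged (in metres and radians):
On the way, in this order (a step that is already met when the one before it is completed fails the run):
1. a first makeweight sits on the main weight, round the rod, let go ((((horizontal distance between weight_1_mid and rod_root below 0.008 m and z of weight_1_mid in the frame of rod_root below 0.012 m) and contact force between weight_1 and the fingers below 0.05 N) or ((horizontal distance between weight_2_mid and rod_root below 0.008 m and z of weight_2_mid in the frame of rod_root below 0.012 m) and contact force between weight_2 and the fingers below 0.05 N) or ((horizontal distance between weight_3_mid and rod_root below 0.008 m and z of weight_3_mid in the frame of rod_root below 0.012 m) and contact force between weight_3 and the fingers below 0.05 N) or ((horizontal distance between weight_4_mid and rod_root below 0.008 m and z of weight_4_mid in the frame of rod_root below 0.012 m) and contact force between weight_4 and the fingers below 0.05 N))), for 0.2 s.
2. a second makeweight sits on the first, round the rod, let go ((((horizontal distance between weight_1_mid and rod_root below 0.008 m and z of weight_1_mid in the frame of rod_root below 0.027 m) and z of weight_1_mid in the frame of rod_root above 0.018 m and contact force between weight_1 and the fingers below 0.05 N) or ((horizontal distance between weight_2_mid and rod_root below 0.008 m and z of weight_2_mid in the frame of rod_root below 0.027 m) and z of weight_2_mid in the frame of rod_root above 0.018 m and contact force between weight_2 and the fingers below 0.05 N) or ((horizontal distance between weight_3_mid and rod_root below 0.008 m and z of weight_3_mid in the frame of rod_root below 0.027 m) and z of weight_3_mid in the frame of rod_root above 0.018 m and contact force between weight_3 and the fingers below 0.05 N) or ((horizontal distance between weight_4_mid and rod_root below 0.008 m and z of weight_4_mid in the frame of rod_root below 0.027 m) and z of weight_4_mid in the frame of rod_root above 0.018 m and contact force between weight_4 and the fingers below 0.05 N))), for 0.2 s.
At the end, for the whole second after the job is handed in: Needle at rest in the green arc (2.032 to 2.592 rad, under 0.3 rad/s); every makeweight either on the stack round the rod (centre within 8 mm sideways of the root point, under 42 mm above it) or flat on the board (centre 15 to 24 mm up, tilt under 0.1 rad) (value of joint needle between 2.032 and 2.592 rad and velocity of joint needle between -0.3 and 0.3 rad/s and ((horizontal distance between weight_1_mid and rod_root below 0.008 m and z of weight_1_mid in the frame of rod_root below 0.042 m) or (horizontal distance between weight_1_mid and board below 0.11 m and height (world z) of weight_1_mid between 0.015 and 0.024 m and angle between weight_1_mid's own z axis and vertical below 0.1 rad)) and ((horizontal distance between weight_2_mid and rod_root below 0.008 m and z of weight_2_mid in the frame of rod_root below 0.042 m) or (horizontal distance between weight_2_mid and board below 0.11 m and height (world z) of weight_2_mid between 0.015 and 0.024 m and angle between weight_2_mid's own z axis and vertical below 0.1 rad)) and ((horizontal distance between weight_3_mid and rod_root below 0.008 m and z of weight_3_mid in the frame of rod_root below 0.042 m) or (horizontal distance between weight_3_mid and board below 0.11 m and height (world z) of weight_3_mid between 0.015 and 0.024 m and angle between weight_3_mid's own z axis and vertical below 0.1 rad)) and ((horizontal distance between weight_4_mid and rod_root below 0.008 m and z of weight_4_mid in the frame of rod_root below 0.042 m) or (horizontal distance between weight_4_mid and board below 0.11 m and height (world z) of weight_4_mid between 0.015 and 0.024 m and angle between weight_4_mid's own z axis and vertical below 0.1 rad))); the robot touches nothing.
It fails at once if the needle reaches the red arc (scale pressed too hard) (value of joint needle above 3.68 rad).
It fails at once if a makeweight is dropped (faster than 0.45 m/s while out of the fingers: a fall of over 10 mm) ((linear speed of weight_1 above 0.45 m/s and contact force between weight_1 and the fingers below 0.05 N) or (linear speed of weight_2 above 0.45 m/s and contact force between weight_2 and the fingers below 0.05 N) or (linear speed of weight_3 above 0.45 m/s and contact force between weight_3 and the fingers below 0.05 N) or (linear speed of weight_4 above 0.45 m/s and contact force between weight_4 and the fingers below 0.05 N)).
It fails at once if a bystander is moved more than 30 mm (distance of any of stain_tin, squeeze_bottle, masking_roll, screwdriver, tape_measure from where it was at the start of the episode above 0.03 m).
It also fails if it takes over 72 s, if anything falls off the work surface, if the arm or the gripper's body presses on something with over 40 N, if the wrist force passes 120 N, or if a joint passes its speed limit or range.

## Robot

A 6-joint arm with a two-finger parallel gripper is mounted at the origin on the work surface; the furniture and walls round the work are solid. World frame = base frame: x ahead of the robot, y to its left, z up, the work surface at z = 0. Lengths are in mm, angles in rad, forces in N, time in s.
With the tool pointing down it reaches from about 275 to 750 mm from the base axis. Payload 10.2 kg.
Tool frame: the origin (TCP) lies between the finger pads; the fingertips stand 17 mm ahead of it and the grasp point (between the pads) lies 2 mm behind it (tips_ahead is the distance from the TCP to the fingertips, in mm); z points along the fingers, y is the line along which they close (so a half turn about z gives the same grasp; the last joint's range is limited). The gripper opens to 85 mm and grips with 20 to 120 N. Pads are 22 mm wide; open, the fingers measure 114 mm over their backs; the gripper's body (76 mm by 85 mm) begins 54 mm behind the grasp point. The pads swing forward as they close: fully open they stand 13 mm farther back than shut.
Start: joints at [0.888, 0.313, 1.498, -0, 1.331, -0.223], TCP at [232.992, 470.474, 220.494] pointing down, gripper open.
Joint ranges: [-2.94, 2.94], [-0.97, 2.17], [0.19, 2.56], [-1.23, 4.37], [0.02, 3.11], [-2.88, 2.88]. Speed limits (rad/s): [2.39, 2.39, 3.01, 3.14, 3.14, 3.14].

## Interface

Orientations are given as a unit quaternion [w, x, y, z].
In Python, from rig import sense, capture, finish_job, boxes_of, tips_ahead gives the robot as it stands.
- The arm moves only by the tool drive_tool, never from a script. Its argument "commands" is text: rows parted by semicolons, each of 7 numbers parted by spaces: the shift along the world's x, y, z in units of 0.1 m (1.0 is 0.1 m), then the turn, a rotation vector about the world's x, y, z in units of pi/4 rad (1.0 is pi/4 rad), then the opening in per cent of the stroke, from 0 (shut) to 100 (fully open). A call has 1 to 20 rows; each row shifts and turns the commanded pose from where the row before left it; what a row does not reach is not made up. A row lasts 1/12 s, in which the tool goes at most 41.7 mm and 7.16 degrees, less where a joint would pass 70% of its speed; a pose out of reach is approached as far as the arm can. A call with a number of a shift or a turn outside -1 to 1 is refused whole. A call with a gripper value outside its range is refused whole. The fingers move at their own pace and stop on an object; "force" is the grip in N (left out, the last holds). Time passes only in rows, so rows that do not move let the fingers close. It gives the time, the measured TCP pose, the force, the opening and the grip force at its end, in the units of the state.
- sense(): the state, without advancing time (a new reading comes with each control period).
- capture(name): name is "scene" or "top" or "wrist"; returns a dict with "pixels" (420x560x3 uint8, blue, green, red), "fov_y" (degrees; the focal length in pixels is half the picture's height over the tangent of half this angle, whatever the lens; pixels are square), "cx", "cy" (the principal point, pixels), "position" and "attitude" of the camera in the world; the wrist camera has in their place "tool_from_camera" (4x4, takes a point from camera to tool coordinates, whose origin is the TCP and whose axes are the flange's). Camera axes: x right, y down, z forward; pixel columns grow to the right and rows downward; lengths in mm; the calibration is good to about 2 mm. A picture is of the moment at which its call begins: read the wrist's pose just before it. There is no depth.
- finish_job(): hands the job in; it is judged then, once.
Trained networks look in a picture, given as the dict that the camera call returned (one of the last four; its "shot" number tells which), for a name from the list of things; names that differ only in an ending like _2 or _b are one class to them, and where a whole thing is asked for, a point or a joint stands for the part that bears it (a point fixed in the world has none). Each returns a list of dicts, best first, with "confidence" (0 to 1); they miss things now and then, are a little off and sometimes report something else, mostly with a low value. They report only what shows in the picture. A call takes as long as a camera call.
- boxes_of(picture, name): "position" ([column, row] in pixels, amid what is visible of it).
The state is a dict: "time_s": time; "joints": joint angles; "dq": joint speeds; "tau": joint torques, N m; "eef_pos": TCP position; "ee_rot": TCP orientation; "force": force on the tool from outside, world axes, zero at the start; "wrist_torque": the same for the moment, N m; "grip_width": opening from 0.0 (shut) to 1.0 (fully open); "grip_force": force on a finger pad.
Only numpy, scipy, OpenCV 4.12 (cv2) and the standard library are available. Lean on these libraries where they do the work, as an engineer would, in place of code of your own. Each camera call takes 0.05 s, during which the arm holds its last target. There are 200 camera calls.

## Working session

There is one attempt and no reset: what is moved stays moved. The work goes in short steps, Python scripts to look and compute and a tool call to move; the robot and the scene stay as the last step left them, time stands still between calls to the robot, and variables do not carry over. Pictures are saved under pics/ and viewed, at most 10 in all, crops included, and the job is handed in when it is done.

Besides the shell and the picture viewer there is one more tool, called after ">>>" as name(argument=value, ...) on one line, values as JSON. drive_tool: Moves the arm, as the interface text tells. Shifts and turns lie within -1 to 1; 1 stands for 0.1 m of shift or pi/4 rad of turn. Its arguments: {"type":"object","properties":{"commands":{"type":"string"},"force":{"type":"number"}},"required":["commands"]}

```bash
mkdir -p pics; ls
cat > h.py <<'E'
import numpy as np, cv2
from rig import *
from scipy.spatial.transform import Rotation as R
def q2R(q): return R.from_quat([q[1],q[2],q[3],q[0]]).as_matrix()
def campose(p,s=None):
    if 'position' in p:
        a=np.array(p['attitude'],float)
        M=a if a.shape==(3,3) else q2R(a)
        return np.array(p['position'],float),M
    T=np.eye(4);T[:3,:3]=q2R(s['ee_rot']);T[:3,3]=s['eef_pos']
    T=T@np.array(p['tool_from_camera']);return T[:3,3],T[:3,:3]
def foc(p): return p['pixels'].shape[0]/2/np.tan(np.radians(p['fov_y'])/2)
def ray(p,uv,s=None):
    c,M=campose(p,s);f=foc(p)
    d=M@np.array([(uv[0]-p['cx'])/f,(uv[1]-p['cy'])/f,1.]);return c,d/np.linalg.norm(d)
def onz(p,uv,z,s=None):
    c,d=ray(p,uv,s);return c+d*(z-c[2])/d[2]
def proj(p,X,s=None):
    c,M=campose(p,s);v=M.T@(np.asarray(X,float)-c);return foc(p)*v[:2]/v[2]+[p['cx'],p['cy']]
def tri(a,b):
    A=np.zeros((3,3));y=np.zeros(3)
    for c,d in(a,b):
        P=np.eye(3)-np.outer(d,d);A+=P;y+=P@c
    return np.linalg.solve(A,y)
E
python3 - <<'E'
from h import *
s=sense();print({k:np.round(v,3) for k,v in s.items()})
ps={n:capture(n) for n in('scene','top','wrist')}
for n,p in ps.items():
    print(n,{k:np.round(v,3).tolist() for k,v in p.items() if k!='pixels'})
cv2.imwrite('pics/a.png',ps['top']['pixels']);cv2.imwrite('pics/b.png',ps['scene']['pixels'])
for n in('top','scene'):
    for o,z in(('weight_1_mid',27),('scale',60),('board',12),('stain_tin',56),('squeeze_bottle',100),('masking_roll',25),('screwdriver',15),('tape_measure',66),('needle',110)):
        for b in boxes_of(ps[n],o)[:6]: print(n,o,round(b['confidence'],2),np.round(b['position']),np.round(onz(ps[n],b['position'],z)))
E
```

```text
pics
{'time_s': np.float64(0.0), 'joints': array([ 0.888,  0.313,  1.498, -0.   ,  1.331, -0.223]), 'dq': array([ 0.001,  0.002, -0.   , -0.   ,  0.001, -0.   ]), 'tau': array([ 1.0000e-03, -4.1226e+01, -2.5974e+01, -0.0000e+00,  4.0000e-03,
        0.0000e+00]), 'eef_pos': array([232.812, 470.244, 219.925]), 'ee_rot': array([-0.   ,  0.228,  0.974, -0.001]), 'force': array([-0.   , -0.2  ,  0.109]), 'wrist_torque': array([0.012, 0.055, 0.038]), 'grip_force': np.float64(0.0), 'grip_width': np.float64(1.003)}
scene {'fov_y': 44.885, 'cx': 281.286, 'cy': 205.75, 'position': [-291.885, -1253.502, 816.237], 'attitude': [-0.491, 0.824, -0.248, 0.135], 'shot': 1}
top {'fov_y': 49.466, 'cx': 276.831, 'cy': 205.235, 'position': [352.632, -112.839, 1752.995], 'attitude': [-0.014, 0.709, -0.705, 0.017], 'shot': 2}
wrist {'fov_y': 60.254, 'cx': 284.49, 'cy': 209.393, 'tool_from_camera': [[-0.001, -0.946, -0.324, 82.817], [1.0, -0.001, 0.0, -0.354], [-0.001, -0.324, 0.946, -153.471], [0.0, 0.0, 0.0, 1.0]], 'shot': 3}
top weight_1_mid 0.53 [353. 198.] [ 459. -408.   27.]
top weight_1_mid 0.42 [32
[... 379 characters left out ...]
   25.]
top masking_roll 0.19 [351. 195.] [ 473. -403.   25.]
top screwdriver 0.58 [320. 263.] [ 211. -284.   15.]
top tape_measure 0.78 [369. 233.] [ 327. -461.   66.]
scene weight_1_mid 0.81 [359. 266.] [ 464. -428.   27.]
scene scale 0.83 [281. 195.] [479. -25.  60.]
scene board 0.82 [357. 255.] [ 508. -369.   12.]
scene stain_tin 0.95 [230. 172.] [432. 240.  56.]
scene squeeze_bottle 0.77 [212. 154.] [410. 330. 100.]
scene squeeze_bottle 0.64 [228. 172.] [386. 157. 100.]
scene masking_roll 0.77 [408. 288.] [ 504. -567.   25.]
scene masking_roll 0.56 [253. 274.] [ 216. -301.   25.]
scene tape_measure 0.89 [334. 295.] [ 303. -526.   66.]
scene tape_measure 0.71 [213. 156.] [434. 380.  66.]
```

Run:
```python
import cv2
a=cv2.imread('pics/a.png')[140:300,120:430];b=cv2.imread('pics/b.png')[120:320,190:440]
a=cv2.resize(a,(600,310),interpolation=3)[:, :];b=cv2.resize(b,(363,290),interpolation=3)
import numpy as np
c=np.zeros((600,600,3),np.uint8);c[:310]=a;c[310:,:363]=b
cv2.imwrite('pics/c.png',c)
```

```text
(no output)
```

View pics/c.png

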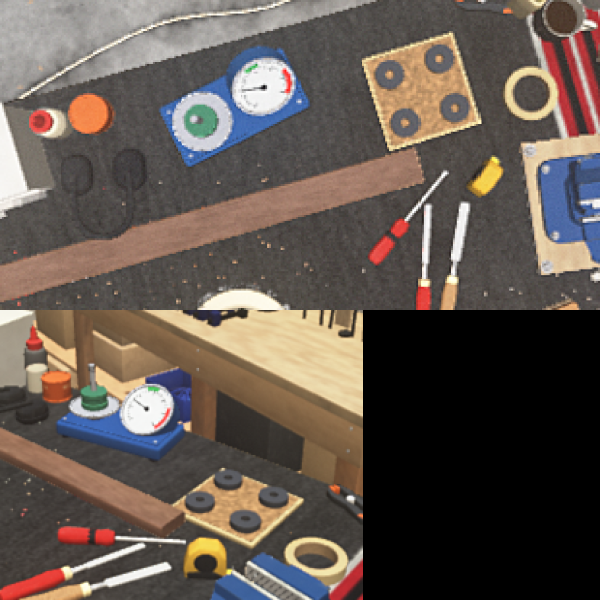

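The top view shows four dark rings on the board (around px 321,179 / 346,170 / 355,195 / 329,203). The green weight with its rod is at about (224,202), the dial at about (256,185), and the needle points left of the green arc. Next I'll fit the ring centres and plan the move.

Run:
```python
from h import *
p=capture('top');s=sense()
for n,uv,z in(('w',(389,75),27),('w',(438,59),27),('w',(454,107),27),('w',(404,122),27),('root',(201,121),110),('pan',(201,122),70),('dial',(264,87),100)):
    px=np.array(uv)/1.935+[120,140]
    print(n,np.round(px),np.round(onz(p,px,z)))
print(tips_ahead if not callable(tips_ahead) else tips_ahead())
```

```text
w [321. 179.] [ 532. -287.   27.]
w [346. 170.] [ 564. -383.   27.]
w [355. 195.] [ 470. -415.   27.]
w [329. 203.] [ 440. -317.   27.]
root [224. 203.] [435.  72. 110.]
pan [224. 203.] [435.  76.  70.]
dial [256. 185.] [500. -45. 100.]
17.0
```

>>> drive_tool(commands="0 0 0.35 0 0 0 100;0 0 0.35 0 0 0 100;0.168 -0.333 0 0 0 -0.067 100;0.168 -0.333 0 0 0 -0.067 100;0.168 -0.333 0 0 0 -0.067 100;0.168 -0.333 0 0 0 -0.067 100;0.168 -0.333 0 0 0 -0.067 100;0.168 -0.333 0 0 0 -0.067 100;0.168 -0.333 0 0 0 -0.067 100;0.168 -0.333 0 0 0 -0.067 100;0.168 -0.333 0 0 0 -0.067 100;0.168 -0.333 0 0 0 -0.067 100;0.168 -0.333 0 0 0 -0.067 100;0.168 -0.333 0 0 0 -0.067 100;0 0 0 0 0 0 100;0 0 0 0 0 0 100;0 0 0 0 0 0 100")

```text
time_s: 2.52
eef_pos: [434.4, 71.2, 290.5]
ee_rot: [-0.0, 0.519, 0.855, 0.0]
force: [-1.2, 0.9, -0.0]
grip_width: 0.998
grip_force: 0.0
```

Run:
```python
from h import *
s=sense();p=capture('wrist');cv2.imwrite('pics/d.png',p['pixels'])
np.save('s_d.npy',{'s':s,'p':p},allow_pickle=True)
print(s['time_s'],s['eef_pos'],s['ee_rot'],s['joints'])
for X in((435,72,110),(435,74,170)): print(proj(p,X,s))
```

```text
2.5167 [434.37559182  71.17752362 290.46972644] [-1.71614467e-04  5.18821279e-01  8.54882711e-01  4.38364497e-05] [-1.05115053e-01  7.69764455e-02  1.60363936e+00  2.26974866e-04
  1.46124997e+00 -5.84993082e-01]
[285.2198323  177.67467672]
[286.63036688 193.73307825]
```

View pics/d.png

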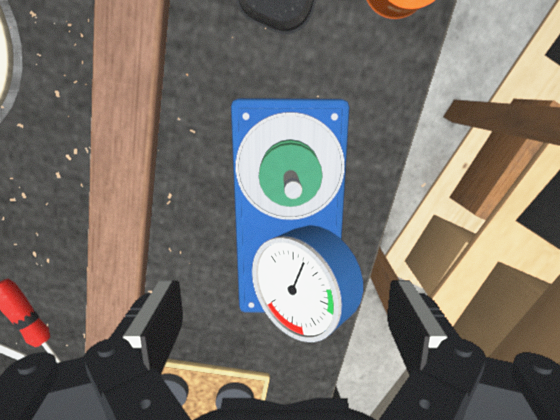

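The wrist view shows the pan at (290,165), the green weight at (290,172), and the rod tip at (292,190). The dial centre is at (292,290), the needle tip at (303,263), green on the right and red at the bottom.

Run:
```python
from h import *
d=np.load('s_d.npy',allow_pickle=True).item();s,p=d['s'],d['p']
im=p['pixels'];a=im[125:225,240:345];b=im[220:345,240:365]
c=np.zeros((600,800,3),np.uint8);a=cv2.resize(a,(400,381),interpolation=2);b=cv2.resize(b,(400,400),interpolation=2)
c[:381,:400]=a;c[:400,400:]=b;cv2.imwrite('pics/e.png',c[:400])
hsv=cv2.cvtColor(im,cv2.COLOR_BGR2HSV)
def big(m):
    n,l,st,ce=cv2.connectedComponentsWithStats(m.astype(np.uint8));i=1+np.argmax(st[1:,4]);return l==i,st[i],ce[i]
g=(hsv[...,0]>60)&(hsv[...,0]<90)&(hsv[...,1]>90)&(hsv[...,2]>50);g[230:]=0
m,st,ce=big(g);print('green',st,ce)
for x in range(st[0],st[0]+st[2],8):
    print(x,[im[y,x].tolist()[1] for y in range(130,215,3)])
```

```text
green [ 259  140   63   66 2757] [289.61878854 171.26079071]
259 [233, 231, 229, 231, 231, 229, 229, 230, 229, 229, 232, 230, 212, 186, 181, 180, 177, 196, 204, 229, 229, 231, 227, 228, 228, 218, 229, 135, 133]
267 [234, 233, 232, 233, 234, 234, 235, 139, 134, 183, 183, 178, 181, 182, 183, 177, 182, 181, 182, 183, 182, 180, 191, 233, 234, 232, 234, 195, 188]
275 [235, 232, 234, 233, 227, 154, 132, 183, 184, 184, 182, 179, 178, 182, 184, 186, 185, 184, 184, 180, 180, 182, 182, 186, 194, 229, 226, 227, 192]
283 [235, 234, 236, 230, 158, 130, 180, 180, 183, 181, 180, 186, 185, 182, 184, 158, 151, 156, 173, 166, 176, 181, 183, 183, 183, 193, 229, 229, 227]
291 [233, 233, 233, 155, 144, 174, 181, 184, 184, 181, 183, 184, 180, 173, 108, 110, 99, 161, 233, 230, 228, 232, 232, 191, 183, 182, 227, 228, 230]
299 [231, 229, 231, 230, 148, 115, 181, 185, 183, 179, 183, 187, 182, 185, 182, 188, 176, 127, 199, 236, 232, 231, 208, 182, 180, 206, 231, 231, 226]
307 [234, 235, 235, 235, 237, 136, 110, 185, 186, 185, 182, 180, 185, 180, 179, 186, 182, 183, 185, 182, 184, 184, 185, 185, 221, 232, 233, 235, 229]
315 [231, 233, 231, 232, 233, 232, 234, 233, 154, 166, 184, 184, 181, 184, 187, 184, 186, 187, 180, 186, 181, 180, 226, 231, 229, 232, 226, 234, 124]
```

View pics/e.png

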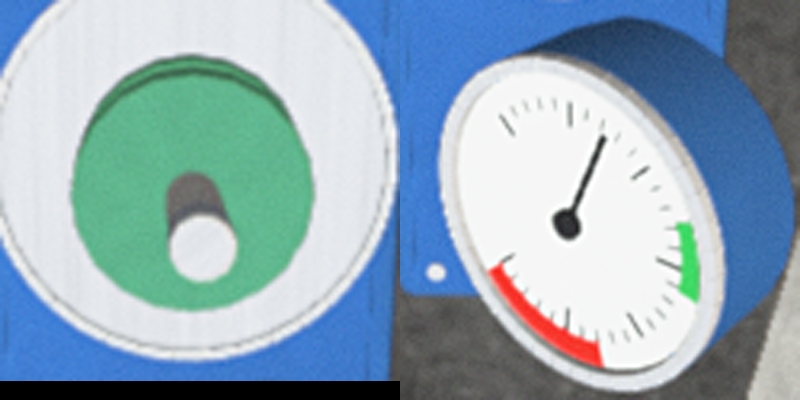

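The zoom gives the root at about px (290.9,174.9) and the rod tip at (293.3,190.1). The needle works out to about 1.15 rad, so three rings are likely needed. Now I'll look at the board.

>>> drive_tool(commands="0.055 -0.343 -0.03 0 0 0 100;0.055 -0.343 -0.03 0 0 0 100;0.055 -0.343 -0.03 0 0 0 100;0.055 -0.343 -0.08 0 0 0 100;0.055 -0.343 -0.08 0 0 0 100;0.055 -0.343 -0.08 0 0 0 100;0.055 -0.343 -0.08 0 0 0 100;0.055 -0.343 -0.08 0 0 0 100;0.055 -0.343 -0.1 0 0 0 100;0.055 -0.343 -0.1 0 0 0 100;0.055 -0.343 -0.1 0 0 0 100;0.055 -0.343 -0.1 0 0 0 100;0 0 0 0 0 0 85;0 0 0 0 0 0 85;0 0 0 0 0 0 85")

```text
time_s: 3.82
eef_pos: [501.2, -339.3, 201.8]
ee_rot: [0.0, 0.518, 0.855, 0.0]
force: [0.4, 0.7, 0.2]
grip_width: 0.851
grip_force: 0.0
```

```bash
cat >> h.py <<'E'
def rings(p,s,z=27.,centers=None):
    "dark ring tops in the wrist picture -> world xy; outer contour fit on plane z"
    im=p['pixels'];v=im.max(2)
    out=[]
    for b in boxes_of(p,'weight_1_mid'): out.append((round(b['confidence'],2),np.round(b['position'],1),np.round(onz(p,b['position'],z,s),1)))
    return out
E
python3 - <<'E'
from h import *
d=np.load('s_d.npy',allow_pickle=True).item()
r=onz(d['p'],(290.9,174.9),107.3,d['s']);t=onz(d['p'],(293.3,190.1),169,d['s']);print('root',r,'tip',t,t-r)
s=sense();p=capture('wrist');cv2.imwrite('pics/f.png',p['pixels'])
np.save('s_f.npy',{'s':s,'p':p},allow_pickle=True)
print(s['time_s'],s['eef_pos'],s['ee_rot'])
for o in rings(p,s):print(o)
for X in((532,-287,27),(564,-383,27),(470,-415,27),(440,-317,27)): print(proj(p,X,s))
E
```

```text
root [438.86212093  76.31081844 107.3       ] tip [438.42873521  78.81055182 169.        ] [-0.43338571  2.49973338 61.7       ]
3.8167 [ 501.17242692 -339.31216951  201.79247415] [3.86319645e-05 5.18186226e-01 8.55267805e-01 1.24904938e-04]
(0.82, array([222.4, 229.6]), array([ 470.9, -411.8,   27. ]))
[341.17060689 144.93876997]
[319.94478006 245.96432928]
[220.20504756 231.93877052]
[234.76362876 126.95936457]
```

View pics/f.png

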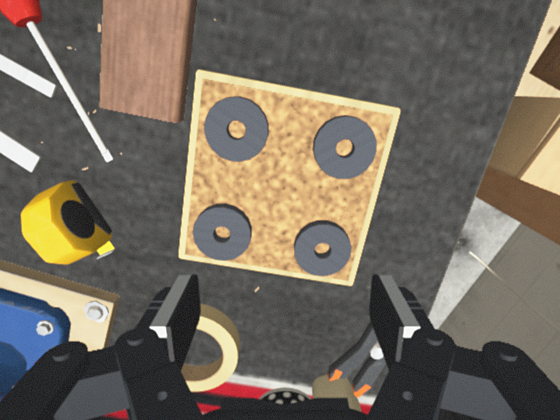

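Four rings on the board, bore centres at about (237,129), (344,147), (222,232) and (322,247). I'll fit the centres with a silhouette model.

```bash
cat >> h.py <<'E'
from scipy.optimize import least_squares
def circ(p,s,c,r,z,n=72):
    a=np.linspace(0,2*np.pi,n,endpoint=False)
    return np.array([proj(p,(c[0]+r*np.cos(t),c[1]+r*np.sin(t),z),s) for t in a])
def cen(m): M=cv2.moments(m.astype(np.uint8),True);return np.array([M['m10'],M['m01']])/M['m00'],M['m00']
def ringfit(p,s,seed,zt=27.,zb=12.,thr=90):
    im=p['pixels'];m=((im.max(2)<thr)).astype(np.uint8)
    u,v=proj(p,(*seed,zt),s);w=np.zeros_like(m);cv2.circle(w,(int(u),int(v)),46,1,-1);m&=w
    n,l,st,ce=cv2.connectedComponentsWithStats(m);i=1+np.argmax(st[1:,4])
    cs,_=cv2.findContours((l==i).astype(np.uint8),cv2.RETR_EXTERNAL,cv2.CHAIN_APPROX_NONE)
    o=cv2.convexHull(max(cs,key=cv2.contourArea));M=cv2.moments(o);t=np.array([M['m10'],M['m01']])/M['m00']
    def f(c):
        h=cv2.convexHull(np.vstack([circ(p,s,c,29,zt),circ(p,s,c,29,zb)]).astype(np.float32));M=cv2.moments(h)
        f.area=M['m00'];return np.array([M['m10'],M['m01']])/M['m00']-t
    r=least_squares(f,seed,diff_step=1e-3);return r.x,M['m00'],f.area
E
python3 - <<'E'
from h import *
d=np.load('s_f.npy',allow_pickle=True).item();s,p=d['s'],d['p']
for uv in((237,129),(344,147),(222,232),(322,247)):
    q=onz(p,uv,27,s)[:2];print(q.round(1),[np.round(x,1) for x in ringfit(p,s,q)])
E
```

```text
[ 442.5 -317.7] [array([ 439.5, -325.3]), np.float64(60.0), np.float64(3416.7)]
[ 535.2 -287.4] [array([ 542.4, -290.4]), np.float64(82.5), np.float64(3304.0)]
[ 471.6 -414.2] [array([ 484.1, -459.3]), np.float64(508.0), np.float64(2599.3)]
[ 566.4 -383. ] [array([ 583.5, -427.8]), np.float64(429.0), np.float64(2493.8)]
```

Run:
```python
from h import *
d=np.load('s_f.npy',allow_pickle=True).item();s,p=d['s'],d['p']
print(p['pixels'][129,205:272:3].tolist())
for th in(120,140):
  for uv in((237,129),(344,147),(222,232),(322,247)):
    q=onz(p,uv,27,s)[:2];print(th,q.round(1),[np.round(x,1) for x in ringfit(p,s,q,thr=th)])
```

```text
[[126, 115, 107], [120, 110, 108], [123, 118, 112], [124, 117, 115], [123, 114, 112], [124, 117, 113], [126, 118, 114], [85, 84, 81], [113, 165, 210], [131, 190, 230], [138, 197, 235], [131, 186, 228], [122, 175, 219], [123, 177, 224], [121, 112, 108], [118, 111, 103], [119, 112, 109], [127, 117, 112], [121, 116, 108], [123, 116, 110], [127, 117, 113], [83, 106, 134], [139, 200, 236]]
120 [ 442.5 -317.7] [array([ 448.4, -299.8]), np.float64(611.0), np.float64(3537.3)]
120 [ 535.2 -287.4] [array([ 520.8, -282.5]), np.float64(1004.0), np.float64(3406.9)]
120 [ 471.6 -414.2] [array([ 484. , -459.2]), np.float64(544.5), np.float64(2600.0)]
120 [ 566.4 -383. ] [array([ 583.6, -428.1]), np.float64(480.5), np.float64(2492.5)]
140 [ 442.5 -317.7] [array([ 441.8, -318.6]), np.float64(3206.0), np.float64(3448.1)]
140 [ 535.2 -287.4] [array([ 536.3, -288. ]), np.float64(3074.0), np.float64(3333.3)]
140 [ 471.6 -414.2] [array([ 472. , -416.9]), np.float64(2558.5), np.float64(2809.3)]
140 [ 566.4 -383. ] [array([ 568.7, -386.4]), np.float64(2463.0), np.float64(2697.2)]
```

>>> drive_tool(commands="0.1 0.15 -0.25 0 0 0 85;0.1 0.15 -0.25 0 0 0 85;0.1 0.15 -0.25 0 0 0 85;0.05 0.06 -0.3 0 0 0 85;0 0 -0.25 0 0 0 85;0 0 -0.12 0 0 0 85;0 0 0 0 0 0 85;0 0 0 0 0 0 85")

```text
time_s: 4.58
eef_pos: [536.0, -289.7, 60.7]
ee_rot: [0.001, 0.519, 0.855, -0.0]
force: [0.8, -0.4, 0.4]
grip_width: 0.852
grip_force: 0.0
```

Run:
```python
from h import *
s=sense();p=capture('wrist')
np.save('s_g.npy',{'s':s,'p':p},allow_pickle=True)
print(s['time_s'],s['eef_pos'],s['ee_rot'])
im=p['pixels'].copy()
T=np.eye(4);T[:3,:3]=q2R(s['ee_rot']);T[:3,3]=s['eef_pos']
for z,c in((17,(0,0,255)),(4,(0,255,0)),(-30,(255,0,0))):
  for y in(-36,36):
    for x in(-11,11):
      u=proj(p,(T@[x,y,z,1])[:3],s);cv2.circle(im,tuple(int(a) for a in u),3,c,-1)
cv2.imwrite('pics/g.png',im)
```

```text
4.5833 [ 535.98831385 -289.71528158   60.69207583] [ 5.77028789e-04  5.18764787e-01  8.54916812e-01 -8.68609559e-05]
```

View pics/g.png

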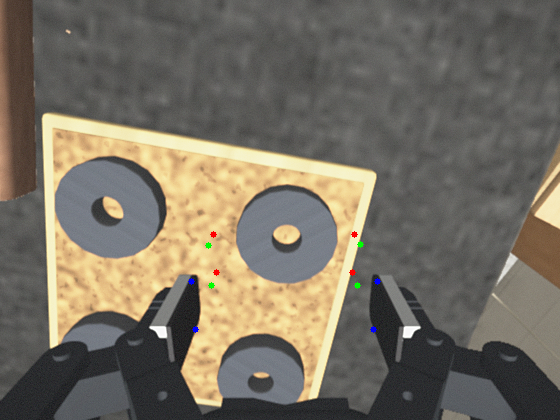

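The ring is at about (287,232), between the fingers; the fingertips show near row 278. I'll refine the ring's centre at this closer range.

Run:
```python
from h import *
import h
d=np.load('s_g.npy',allow_pickle=True).item();s,p=d['s'],d['p']
im=p['pixels'];m=(im.max(2)<140)&(im.max(2)-im.min(2).astype(int)<35)
m=m.astype(np.uint8);w=np.zeros_like(m);cv2.circle(w,(287,235),58,1,-1);m&=w
n,l,st,ce=cv2.connectedComponentsWithStats(m);i=1+np.argmax(st[1:,4]);m=(l==i).astype(np.uint8);print(st[i])
cs,_=cv2.findContours(m,cv2.RETR_EXTERNAL,2);o=cv2.convexHull(cs[0]);M=cv2.moments(o);t=np.array([M['m10'],M['m01']])/M['m00']
def f(c):
    hh=cv2.convexHull(np.vstack([circ(p,s,c,29,27),circ(p,s,c,29,12)]).astype(np.float32));q=cv2.moments(hh);f.a=q['m00'];return np.array([q['m10'],q['m01']])/q['m00']-t
c=least_squares(f,[536,-288.],diff_step=1e-3).x;print(c,M['m00'],f.a)
R3=q2R(s['ee_rot']);print('tool xy',R3.T@(np.r_[c,27]-s['eef_pos']))
```

```text
[ 236  185  101   98 6923]
[ 536.46734107 -288.19926167] 7628.5 8269.922032835311
tool xy [ 1.15979123  1.10977757 33.69134956]
```

```bash
python3 -c "
import cv2
a=cv2.imread('pics/g.png')[255:400,120:450];cv2.imwrite('pics/g2.png',cv2.resize(a,None,fx=2.4,fy=2.4,interpolation=2))"
```

```text
(no output)
```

View pics/g2.png

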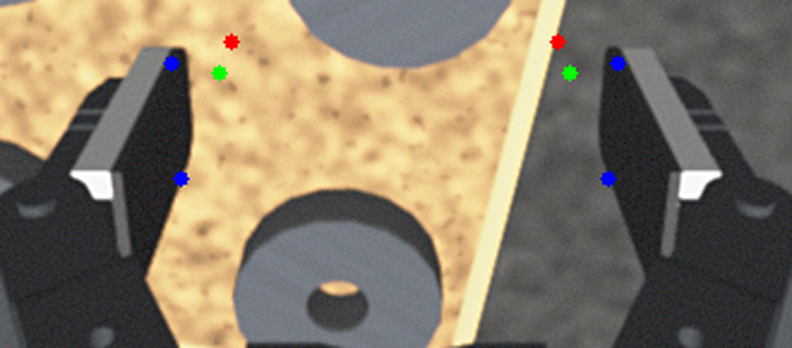

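>>> drive_tool(commands="0.005 0.015 -0.1 0 0 0 85;0 0 -0.1 0 0 0 85;0 0 -0.06 0 0 0 85;0 0 0 0 0 0 85;0 0 0 0 0 0 85", force=40)

```text
time_s: 5.05
eef_pos: [536.0, -288.2, 33.1]
ee_rot: [-0.0, 0.519, 0.855, 0.0]
force: [0.3, 0.8, 0.6]
grip_width: 0.85
grip_force: 0.0
```

Run:
```python
from h import *
s=sense();p=capture('wrist')
print(s['time_s'],s['eef_pos'],s['ee_rot'])
cv2.imwrite('pics/i.png',p['pixels'])
```

```text
5.05 [ 535.95004869 -288.22005824   33.14200465] [-3.32735913e-04  5.19005933e-01  8.54770571e-01  3.60537367e-05]
```

View pics/i.png

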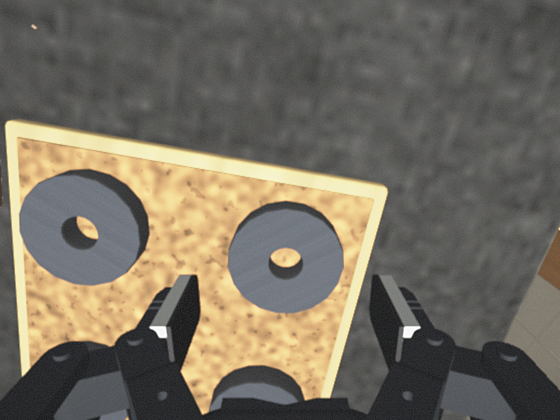

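>>> drive_tool(commands="0 0 0 0 0 0 60;0 0 0 0 0 0 60;0 0 0 0 0 0 60;0 0 0 0 0 0 60;0 0 0 0 0 0 60", force=40)

```text
time_s: 5.52
eef_pos: [536.1, -288.3, 33.6]
ee_rot: [0.0, 0.519, 0.855, -0.0]
force: [0.6, -0.4, 0.6]
grip_width: 0.601
grip_force: 0.0
```

>>> drive_tool(commands="0 0 0 0 0 0 45;0 0 0 0 0 0 45;0 0 0 0 0 0 45", force=40)

```text
time_s: 5.77
eef_pos: [536.1, -288.2, 33.5]
ee_rot: [0.0, 0.519, 0.855, -0.0]
force: [-0.8, 0.1, 0.7]
grip_width: 0.451
grip_force: 0.0
```

Run:
```python
from h import *
s=sense();p=capture('wrist')
print(s['time_s'],s['eef_pos'],s['grip_width'],s['grip_force'])
cv2.imwrite('pics/j.png',p['pixels'])
```

```text
5.7667 [ 536.09347549 -288.23018443   33.50795894] 0.45060364046790863 0.0
```

View pics/j.png

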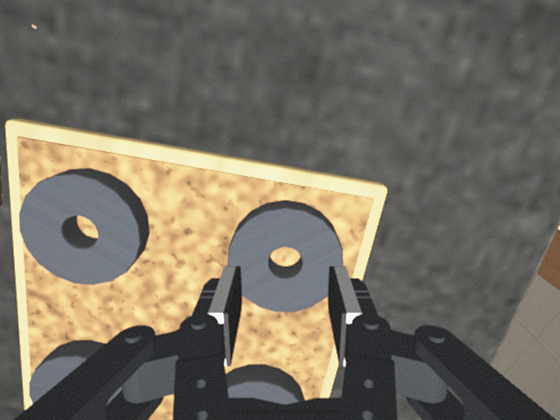

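The fingers close above the ring, so the tips really sit about 18 mm behind the reported TCP, not 17 mm ahead of it. I'll reopen and descend in guarded steps.

>>> drive_tool(commands="0 0 0 0 0 0 85;0 0 0 0 0 0 85;0 0 0 0 0 0 85;0 0 -0.1 0 0 0 85;0 0 -0.1 0 0 0 85;0 0 -0.08 0 0 0 85;0 0 -0.03 0 0 0 85;0 0 0 0 0 0 85", force=40)

```text
time_s: 6.48
eef_pos: [535.5, -287.8, 1.0]
ee_rot: [-0.001, 0.519, 0.855, 0.0]
force: [-0.0, 0.4, 0.1]
grip_width: 0.85
grip_force: 0.0
```

>>> drive_tool(commands="0 0 -0.02 0 0 0 85;0 0 -0.02 0 0 0 85;0 0 0 0 0 0 85")

```text
time_s: 6.73
eef_pos: [536.1, -288.2, -1.6]
ee_rot: [-0.0, 0.519, 0.855, 0.0]
force: [-0.1, 0.5, 0.6]
grip_width: 0.849
grip_force: 0.0
```

>>> drive_tool(commands="0 0 0 0 0 0 60;0 0 0 0 0 0 60;0 0 0 0 0 0 60;0 0 0 0 0 0 60", force=40)

```text
time_s: 7.07
eef_pos: [536.4, -288.3, -0.7]
ee_rot: [0.0, 0.519, 0.855, 0.0]
force: [-1.1, 0.7, 5.7]
grip_width: 0.659
grip_force: 42.5
```

Run:
```python
from h import *
s=sense();p=capture('wrist')
print(s['time_s'],s['eef_pos'],s['grip_width'],s['grip_force'])
np.save('s_k.npy',{'s':s,'p':p},allow_pickle=True)
cv2.imwrite('pics/k.png',p['pixels'])
```

```text
7.0667 [ 536.37541342 -288.29524047   -0.730766  ] 0.6585320793289161 42.450497299432755
```

View pics/k.png

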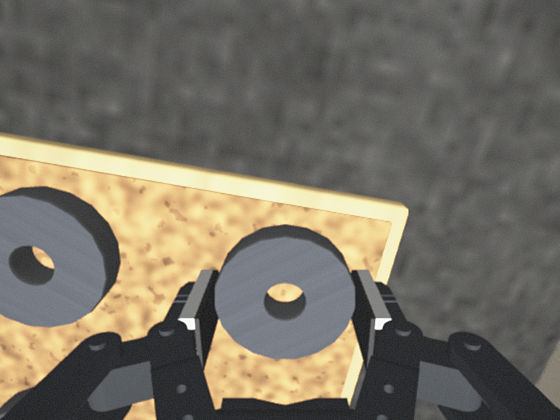

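The ring is gripped with its bore at (285,297), centred between the pads. The tips touch the board (5.7 N), so I'll regrip 4 mm higher to keep them clear of the stack.

>>> drive_tool(commands="0 0 0 0 0 0 75;0 0 0 0 0 0 75;0 0 0.04 0 0 0 75;0 0 0 0 0 0 75;0 0 0 0 0 0 60;0 0 0 0 0 0 60;0 0 0 0 0 0 60;0 0 0 0 0 0 60", force=60)

```text
time_s: 7.78
eef_pos: [536.5, -288.4, 3.8]
ee_rot: [0.001, 0.519, 0.855, -0.0]
force: [-3.5, 3.1, 10.6]
grip_width: 0.643
grip_force: 61.1
```

>>> drive_tool(commands="0 0 0.06 0 0 0 60;0 0 0.2 0 0 0 60;0 0 0.3 0 0 0 60;0 0 0.35 0 0 0 60;-0.05 0.15 0.35 0 0 0 60;-0.08 0.31 0.35 0 0 0 60;-0.085 0.32 0.17 0 0 0 60;-0.085 0.32 0 0 0 0 60;-0.085 0.32 0 0 0 0 60;-0.085 0.32 0 0 0 0 60;-0.085 0.32 0 0 0 0 60;-0.085 0.32 0 0 0 0 60;-0.085 0.32 0 0 0 0 60;-0.085 0.32 0 0 0 0 60;-0.085 0.32 0 0 0 0 60;-0.085 0.32 0 0 0 0 60;-0.085 0.32 0 0 0 0 60;0 0 0 0 0 0 60;0 0 0 0 0 0 60;0 0 0 0 0 0 60")

```text
time_s: 9.45
eef_pos: [430.6, 105.7, 176.2]
ee_rot: [0.0, 0.519, 0.855, -0.0]
force: [0.0, -0.8, -2.5]
grip_width: 0.644
grip_force: 64.3
```

Run:
```python
from h import *
s=sense();p=capture('wrist')
print(s['time_s'],s['eef_pos'],s['grip_width'],s['grip_force'],s['force'])
np.save('s_l.npy',{'s':s,'p':p},allow_pickle=True)
c=p['pixels'][150:400,150:430]
cv2.imwrite('pics/l.png',cv2.resize(c,None,fx=2.4,fy=2.4,interpolation=2))
```

```text
9.45 [430.58639699 105.74456812 176.21813024] 0.6443637446858265 64.31123167276382 [ 2.28530242e-03 -8.35160300e-01 -2.53471166e+00]
```

View pics/l.png

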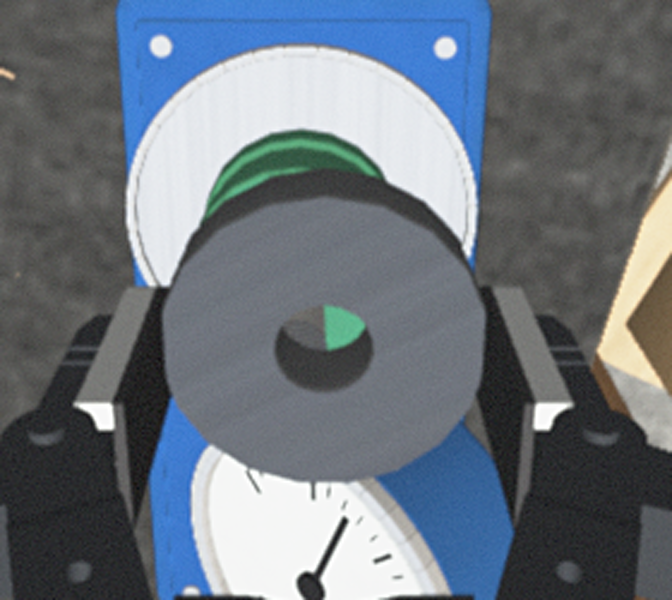

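The view shows the ring in hand with its bore at (285,295), and the rod below it with no contact. All ten views are used, so the rest is numeric: fit the root and tip in the earlier picture, and move to where the tip shows beside the ring.

```bash
cat >> h.py <<'E'
def hullc(pts):
    M=cv2.moments(cv2.convexHull(np.asarray(pts,np.float32)));return np.array([M['m10'],M['m01']])/M['m00'],M['m00']
def fitc(p,s,t,r,z,seed):
    def f(c):
        q,f.a=hullc(circ(p,s,c,r,z));return q-t
    x=least_squares(f,seed,diff_step=1e-3).x;return x,f.a
def comp(m,at):
    n,l,st,ce=cv2.connectedComponentsWithStats(m.astype(np.uint8))
    k=[i for i in range(1,n) if st[i,4]>25];i=min(k,key=lambda i:np.hypot(*(ce[i]-at)))
    ys,xs=np.where(l==i);return np.c_[xs,ys],st[i]
def green(p,s,seed,z):
    im=p['pixels'].astype(int);B,G,Rr=im[...,0],im[...,1],im[...,2]
    u=proj(p,(*seed,z),s);pts,st=comp((G>165)&(G-Rr>50)&(G-B>20),u);t,a=hullc(pts);return t,a,fitc(p,s,t,31,z,seed)
def tip(p,s,seed,z,win=14):
    im=p['pixels'].astype(int);mn=im.min(2)
    u=proj(p,(*seed,z),s);m=(mn>190);w=np.zeros(m.shape,np.uint8);cv2.circle(w,tuple(int(round(x)) for x in u),win,1,-1)
    pts,st=comp(m&(w>0),u);t,a=hullc(pts);return t,a,fitc(p,s,t,6.5,z,seed),st
E
python3 - <<'E'
from h import *
d=np.load('s_d.npy',allow_pickle=True).item();s,p=d['s'],d['p']
print(green(p,s,(438.9,76.3),107.3));print(tip(p,s,(438.4,78.8),169))
d=np.load('s_l.npy',allow_pickle=True).item();s,p=d['s'],d['p']
R3=q2R(s['ee_rot'])
for uv in((285,295),(285.2,292)):
  for zt in(-23.2,):
    print('ring in tool',R3.T@(onz(p,uv,s['eef_pos'][2]-zt,s)-s['eef_pos']))
im=p['pixels'];print(im[230:355:4,285].tolist());print(im[291,215:240].tolist())
E
```

```text
(array([290.04492559, 175.43387043]), 2979.0, (array([438.79889814,  74.67977301]), 3242.139174080221))
(array([292.80481928, 189.80080321]), 207.5, (array([437.98990268,  78.80465424]), 205.66942697553895), array([285, 182,  17,  17, 224], dtype=int32))
ring in tool [  0.74843357   0.20041636 -23.20020356]
ring in tool [  2.1711894    0.2830798  -23.20054056]
[[64, 64, 64], [125, 119, 112], [122, 115, 108], [128, 119, 116], [122, 115, 109], [125, 119, 111], [123, 116, 109], [126, 121, 112], [124, 112, 107], [126, 117, 111], [126, 121, 116], [120, 112, 108], [130, 158, 97], [128, 151, 100], [124, 144, 100], [109, 125, 89], [108, 108, 94], [59, 58, 57], [63, 63, 66], [59, 58, 57], [68, 67, 64], [126, 113, 111], [124, 116, 111], [126, 118, 110], [120, 114, 108], [129, 120, 116], [128, 121, 115], [123, 116, 115], [123, 116, 110], [125, 116, 111], [156, 152, 148], [249, 250, 249]]
[[27, 28, 27], [34, 33, 31], [59, 53, 56], [99, 92, 88], [123, 114, 111], [127, 118, 113], [125, 116, 114], [127, 119, 115], [132, 124, 117], [126, 118, 116], [129, 118, 115], [123, 115, 110], [124, 113, 111], [125, 116, 113], [129, 117, 114], [125, 119, 112], [126, 119, 114], [121, 113, 110], [125, 116, 109], [122, 116, 108], [123, 112, 111], [128, 118, 114], [127, 120, 114], [123, 114, 110], [127, 117, 112]]
```

>>> drive_tool(commands="0.06 -0.14 0.01 0 0 0 60;0.08 -0.18 0.01 0 0 0 60;0.08 -0.18 0.01 0 0 0 60;0.06 -0.14 0.01 0 0 0 60;0.01 -0.03 0 0 0 0 60;0 0 0 0 0 0 60;0 0 0 0 0 0 60;0 0 0 0 0 0 60")

```text
time_s: 10.17
eef_pos: [459.2, 39.3, 180.1]
ee_rot: [-0.0, 0.519, 0.855, -0.0]
force: [-0.0, 0.9, -3.3]
grip_width: 0.643
grip_force: 64.3
```

Run:
```python
from h import *
s=sense();p=capture('wrist');np.save('s_m.npy',{'s':s,'p':p},allow_pickle=True)
print(s['time_s'],s['eef_pos'],s['force'])
print(tip(p,s,(438.4,78.8),169,22))
print(green(p,s,(438.9,76.3),107.3))
u=proj(p,(438.4,78.8,169),s).astype(int);print(u)
print(p['pixels'][u[1]-24:u[1]+24:3,u[0]].tolist())
```

```text
10.1667 [459.23368987  39.33515479 180.11888312] [-0.01978067  0.90412059 -3.33729403]
(array([282.78365759, 171.8770428 ]), 642.5, (array([437.9147676 ,  78.72809973]), 602.906991106458), array([269, 158,  29,  29, 672], dtype=int32))
(array([281.23287116, 154.24668858]), 6996.0, (array([438.75916139,  74.52753537]), 7589.418117200548))
[283 172]
[[108, 105, 111], [109, 112, 116], [95, 92, 91], [159, 164, 161], [234, 232, 230], [233, 229, 225], [234, 229, 226], [234, 228, 226], [234, 230, 226], [237, 231, 230], [237, 234, 231], [236, 232, 228], [237, 233, 231], [160, 189, 134], [141, 183, 96], [144, 181, 98]]
```

```bash
cat >> h.py <<'E'
def inhand(p,s,zt,at=(285,292)):
    im=cv2.medianBlur(p['pixels'],3).astype(int);mx=im.max(2)
    m=((mx>105)&(mx<145)&(mx-im.min(2)<28)).astype(np.uint8)
    w=np.zeros_like(m);cv2.circle(w,at,74,1,-1);m&=w
    m=cv2.morphologyEx(m,cv2.MORPH_OPEN,np.ones((5,5),np.uint8))
    n,l,st,ce=cv2.connectedComponentsWithStats(m);i=1+np.argmax(st[1:,4]);f=(l==i).astype(np.uint8)
    cs,h=cv2.findContours(f,cv2.RETR_CCOMP,cv2.CHAIN_APPROX_NONE)
    o=max(cs,key=cv2.contourArea);hs=[c for c,q in zip(cs,h[0]) if q[3]>=0];b=max(hs,key=cv2.contourArea)
    R3=q2R(s['ee_rot']);e=s['eef_pos'];r=[]
    for c,rad in((o,29),(b,8.25)):
        t,a=hullc(c.reshape(-1,2));x,am=fitc(p,s,t,rad,e[2]-zt,onz(p,t,e[2]-zt,s)[:2]);r.append((t.round(1),a,round(am),(R3.T@(np.r_[x,e[2]-zt]-e)).round(2),x.round(2)))
    return r,st[i]
E
python3 - <<'E'
from h import *
for f in 'lm':
    d=np.load(f's_{f}.npy',allow_pickle=True).item();s,p=d['s'],d['p']
    for zt in(-23.2,-18,-28):
        print(f,zt,inhand(p,s,zt))
E
```

```text
l -23.2 ([(array([284.6, 291.5]), 12441.0, 13479, array([  0.62,   0.05, -23.2 ]), array([430.34, 106.32])), (array([284.6, 295.2]), 1256.0, 1084, array([  0.51,   0.03, -23.2 ]), array([430.38, 106.21]))], array([  218,   233,   134,   117, 11344], dtype=int32))
l -18 ([(array([284.6, 291.5]), 12441.0, 12469, array([ -2.52,   0.05, -18.  ]), array([431.8 , 103.54])), (array([284.6, 295.2]), 1256.0, 1003, array([ -2.76,   0.04, -18.  ]), array([431.89, 103.32]))], array([  218,   233,   134,   117, 11344], dtype=int32))
l -28 ([(array([284.6, 291.5]), 12441.0, 14524, array([  3.5 ,   0.04, -28.  ]), array([429.01, 108.88])), (array([284.6, 295.2]), 1256.0, 1169, array([ 3.52e+00,  2.00e-02, -2.80e+01]), array([428.98, 108.89]))], array([  218,   233,   134,   117, 11344], dtype=int32))
m -23.2 ([(array([284.6, 291.3]), 12430.0, 13485, array([ 6.80e-01,  2.00e-02, -2.32e+01]), array([458.95,  39.94])), (array([284.4, 294.6]), 1319.5, 1086, array([  0.81,  -0.03, -23.2 ]), array([458.84,  40.03]))], array([  218,   233,   134,   117, 11240], dtype=int32))
m -18 ([(array([284.6, 291.3]), 12430.0, 12475, array([ -2.45,   0.03, -18.  ]), array([460.4 ,  37.17])), (array([284.4, 294.6]), 1319.5, 1004, array([ -2.44,  -0.03, -18.  ]), array([460.34,  37.15]))], array([  218,   233,   134,   117, 11240], dtype=int32))
m -28 ([(array([284.6, 291.3]), 12430.0, 14530, array([ 3.57e+00,  2.00e-02, -2.80e+01]), array([457.62,  42.5 ])), (array([284.4, 294.6]), 1319.5, 1171, array([  3.82,  -0.04, -28.  ]), array([457.45,  42.7 ]))], array([  218,   233,   134,   117, 11240], dtype=int32))
```

>>> drive_tool(commands="-0.06 0.11 0 0 0 0 60;-0.09 0.17 -0.02 0 0 0 60;-0.06 0.109 -0.06 0 0 0 60;0 0 -0.06 0 0 0 60;0 0 0 0 0 0 60;0 0 0 0 0 0 60;0 0 0 0 0 0 60")

```text
time_s: 10.8
eef_pos: [438.9, 77.6, 166.3]
ee_rot: [0.0, 0.519, 0.855, -0.0]
force: [0.6, -0.9, -2.9]
grip_width: 0.65
grip_force: 64.3
```

Run:
```python
from h import *
for i in range(2):
    s=sense();p=capture('wrist');print(s['time_s'],s['eef_pos'].round(2),s['force'].round(2))
im=p['pixels'].astype(int)
for zt in(-23.2,): print(inhand(p,s,zt))
# bore content: bright tip?
print([im[r,270:302:3].min(1).tolist() for r in range(280,312,3)])
```

```text
10.8 [438.85  77.63 166.3 ] [ 0.64 -0.95 -2.91]
10.85 [438.9   77.58 166.37] [ 0.13  0.2  -2.46]
([(array([284.6, 291.3]), 12414.5, 13481, array([  0.67,   0.04, -23.2 ]), array([438.61,  78.19])), (array([284.4, 294.7]), 1309.5, 1086, array([  0.76,  -0.03, -23.2 ]), array([438.51,  78.24]))], array([  218,   233,   134,   117, 11258], dtype=int32))
[[110, 84, 188, 232, 232, 231, 228, 213, 76, 105, 114], [72, 59, 63, 85, 106, 102, 91, 62, 61, 57, 81], [58, 61, 63, 65, 59, 57, 48, 35, 34, 38, 26], [57, 66, 64, 55, 43, 30, 41, 33, 32, 30, 50], [50, 53, 42, 37, 39, 36, 44, 35, 39, 50, 61], [56, 54, 57, 51, 40, 43, 45, 61, 61, 62, 57], [54, 59, 60, 53, 59, 58, 56, 58, 58, 54, 58], [59, 57, 58, 55, 59, 55, 58, 58, 56, 61, 52], [57, 60, 55, 60, 61, 60, 61, 58, 61, 63, 67], [74, 56, 58, 61, 58, 62, 59, 65, 61, 69, 97], [115, 93, 68, 65, 60, 64, 67, 67, 79, 105, 115]]
```

>>> drive_tool(commands="-0.006 0.006 -0.02 0 0 0 60;0 0 -0.02 0 0 0 60;0 0 -0.02 0 0 0 60;0 -0.001 -0.02 0 0 0 60;0 -0.001 -0.02 0 0 0 60;0 0 0 0 0 0 60;0 0 0 0 0 0 60")

```text
time_s: 11.48
eef_pos: [437.9, 78.3, 156.1]
ee_rot: [-0.0, 0.519, 0.855, -0.0]
force: [0.3, -0.1, -2.1]
grip_width: 0.646
grip_force: 64.3
```

Run:
```python
from h import *
for i in range(3):
    s=sense();p=capture('wrist');print(s['time_s'],s['eef_pos'].round(2),s['force'].round(2))
```

```text
11.4833 [437.93  78.29 156.13] [ 0.3  -0.1  -2.11]
11.5333 [437.98  78.31 156.24] [-0.16  0.35 -2.71]
11.5833 [438.05  78.3  156.31] [-0.05 -0.58 -2.46]
```

>>> drive_tool(commands="0.0005 -0.002 -0.03 0 0 0 60;0.0005 -0.002 -0.03 0 0 0 60;0.0005 -0.002 -0.03 0 0 0 60;0.0005 -0.002 -0.03 0 0 0 60;0.0005 -0.002 -0.03 0 0 0 60;0.0005 -0.002 -0.03 0 0 0 60;0.0005 -0.002 -0.03 0 0 0 60;0.0005 -0.002 -0.03 0 0 0 60;0.0005 -0.002 -0.03 0 0 0 60;0.0005 -0.002 -0.03 0 0 0 60;0.0005 -0.002 -0.03 0 0 0 60;0.0005 -0.002 -0.03 0 0 0 60;0.0005 -0.002 -0.03 0 0 0 60;0.0005 -0.002 -0.03 0 0 0 60;0.0005 -0.002 -0.02 0 0 0 60;0 0 0 0 0 0 60;0 0 0 0 0 0 60")

```text
time_s: 13.05
eef_pos: [438.7, 75.3, 112.2]
ee_rot: [-0.0, 0.519, 0.855, -0.0]
force: [-0.6, -0.8, -2.0]
grip_width: 0.643
grip_force: 64.3
```

Run:
```python
from h import *
for i in range(3):
    s=sense();p=capture('wrist');print(s['time_s'],s['eef_pos'].round(2),s['force'].round(2))
```

```text
13.05 [438.73  75.29 112.21] [-0.56 -0.82 -2.01]
13.1 [438.78  75.31 112.31] [ 0.68 -0.29 -2.56]
13.15 [438.83  75.3  112.38] [-0.16  0.01 -1.44]
```

>>> drive_tool(commands="0.0004 -0.0014 -0.02 0 0 0 60;0.0004 -0.0014 -0.02 0 0 0 60;0.0004 -0.0014 -0.02 0 0 0 60;0.0004 -0.0014 -0.02 0 0 0 60;0.0002 -0.0014 -0.02 0 0 0 60;0 -0.0007 -0.01 0 0 0 60;0 -0.0007 -0.01 0 0 0 60;0 0 0 0 0 0 60")

```text
time_s: 13.87
eef_pos: [438.8, 74.5, 100.1]
ee_rot: [-0.0, 0.519, 0.855, -0.0]
force: [-0.2, 0.7, -2.5]
grip_width: 0.646
grip_force: 64.3
```

>>> drive_tool(commands="0 -0.0007 -0.01 0 0 0 60;0 -0.0007 -0.01 0 0 0 60;0 0 0 0 0 0 60;0 0 0 0 0 0 60")

```text
time_s: 14.2
eef_pos: [439.0, 74.4, 98.3]
ee_rot: [0.0, 0.519, 0.855, 0.0]
force: [0.6, 0.7, -0.9]
grip_width: 0.643
grip_force: 64.4
```

>>> drive_tool(commands="0 0 -0.012 0 0 0 60;0 0 0 0 0 0 60;0 0 0 0 0 0 68;0 0 0 0 0 0 72;0 0 0 0 0 0 80;0 0 0 0 0 0 85;0 0 0 0 0 0 85;0 0 0 0 0 0 85")

```text
time_s: 14.87
eef_pos: [438.9, 74.3, 97.1]
ee_rot: [0.0, 0.519, 0.855, 0.0]
force: [-0.2, -0.1, 0.5]
grip_width: 0.852
grip_force: 0.0
```

Run:
```python
from h import *
for i in range(2):
    s=sense();p=capture('wrist');print(s['time_s'],s['eef_pos'].round(2),s['force'].round(2),s['grip_width'],s['grip_force'])
print(inhand(p,s,-23.2))
```

```text
14.8667 [438.94  74.3   97.07] [-0.17 -0.06  0.54] 0.8524620596276886 0.0
14.9167 [438.92  74.31  97.08] [-0.52 -0.02  0.92] 0.8513244234647838 0.0
([(array([284.5, 291.1]), 12427.5, 13494, array([ 8.10e-01,  1.00e-02, -2.32e+01]), array([438.56,  75.03])), (array([266.8, 295.4]), 117.5, 1084, array([  0.4 ,  -7.32, -23.2 ]), array([432.24,  71.29]))], array([  216,   233,   137,   114, 10938], dtype=int32))
```

>>> drive_tool(commands="0 0 0.15 0 0 0 85;0 0 0.35 0 0 0 85;0 0 0.35 0 0 0 85;0 -0.2 0.05 0 0 0 85;0.003 -0.33 0 0 0 0 85;0.003 -0.33 0 0 0 0 85;0.003 -0.33 0 0 0 0 85;0.003 -0.33 0 0 0 0 85;0.003 -0.33 0 0 0 0 85;0.003 -0.33 0 0 0 0 85;0.003 -0.33 0 0 0 0 85;0.003 -0.33 0 0 0 0 85;0.003 -0.33 0 0 0 0 85;0.003 -0.33 -0.1 0 0 0 85;0.003 -0.33 -0.3 0 0 0 85;0 -0.1 -0.35 0 0 0 85;0 0 -0.35 0 0 0 85;0 0 -0.15 0 0 0 85;0 0 0 0 0 0 85;0 0 0 0 0 0 85")

```text
time_s: 16.63
eef_pos: [442.2, -316.5, 64.1]
ee_rot: [-0.0, 0.519, 0.855, 0.0]
force: [-0.0, 0.7, -0.2]
grip_width: 0.848
grip_force: 0.0
```

```bash
cat >> h.py <<'E'
def onboard(p,s,seed):
    im=p['pixels'].astype(int);mx=im.max(2);m=((mx<140)&(mx-im.min(2)<35)).astype(np.uint8)
    u=proj(p,(*seed,24),s);k=np.linalg.norm(proj(p,(seed[0]+30,seed[1],24),s)-u)
    w=np.zeros_like(m);cv2.circle(w,tuple(int(x) for x in u),int(k*1.15),1,-1);m&=w
    n,l,st,ce=cv2.connectedComponentsWithStats(m);i=1+np.argmax(st[1:,4])
    ys,xs=np.where(l==i);t,a=hullc(np.c_[xs,ys])
    def f(c):
        q,f.a=hullc(np.vstack([circ(p,s,c,29,27),circ(p,s,c,29,12)]));return q-t
    c=least_squares(f,seed,diff_step=1e-3).x
    return c.round(1),round(a),round(f.a),u.round(),(q2R(s['ee_rot']).T@(np.r_[c,27]-s['eef_pos'])).round(1)
E
python3 - <<'E'
from h import *
s=sense();p=capture('wrist');print(s['time_s'],s['eef_pos'].round(2),s['force'].round(2))
print(onboard(p,s,(441.9,-318.4)))
E
```

```text
16.6333 [ 442.19 -316.5    64.09] [-0.02  0.7  -0.19]
(array([ 441.6, -319.2]), 7307, 7934, array([282., 239.]), array([-2.1, -1.8, 37.1]))
```

>>> drive_tool(commands="-0.003 -0.033 -0.15 0 0 0 85;0 0 -0.2 0 0 0 85;0 0 -0.15 0 0 0 85;0 0 -0.1 0 0 0 85;0 0 0 0 0 0 85;0 0 0 0 0 0 60;0 0 0 0 0 0 60;0 0 0 0 0 0 60;0 0 0 0 0 0 60;0 0 0 0 0 0 60", force=60)

```text
time_s: 17.52
eef_pos: [442.4, -320.4, 6.3]
ee_rot: [0.001, 0.519, 0.855, -0.0]
force: [-3.9, 1.5, 9.7]
grip_width: 0.642
grip_force: 61.3
```

>>> drive_tool(commands="0 0 0.06 0 0 0 60;0 0 0.2 0 0 0 60;0 0 0.3 0 0 0 60;0 0 0.35 0 0 0 60;0 0.1 0.35 0 0 0 60;-0.0035 0.2 0.35 0 0 0 60;-0.0035 0.335 0.13 0 0 0 60;-0.0035 0.335 0 0 0 0 60;-0.0035 0.335 0 0 0 0 60;-0.0035 0.335 0 0 0 0 60;-0.0035 0.335 0 0 0 0 60;-0.0035 0.335 0 0 0 0 60;-0.0035 0.335 0 0 0 0 60;-0.0035 0.335 0 0 0 0 60;-0.0035 0.335 0 0 0 0 60;-0.0035 0.335 0 0 0 0 60;-0.0035 0.335 0 0 0 0 60;0 0 0 0 0 0 60;0 0 0 0 0 0 60;0 0 0 0 0 0 60")

```text
time_s: 19.18
eef_pos: [437.7, 78.5, 178.7]
ee_rot: [0.001, 0.519, 0.855, 0.0]
force: [0.4, -0.2, -2.7]
grip_width: 0.639
grip_force: 64.2
```

```bash
cat > look.py <<'E'
from h import *
s=sense();p=capture('wrist');s2=sense();print(s['time_s'],s['eef_pos'].round(2),s2['eef_pos'].round(2),s['force'].round(2),s['grip_force'])
for zt in(-23.2,-20.7): print(zt,inhand(p,s,zt)[0])
np.save('s_n.npy',{'s':s,'p':p},allow_pickle=True)
E
python3 look.py
```

```text
19.1833 [437.74  78.48 178.66] [437.81  78.03 178.5 ] [ 0.44 -0.23 -2.68] 64.17811760678887
-23.2 [(array([284.5, 285.2]), 12132.5, 13731, array([  3.52,  -0.  , -23.2 ]), array([436.09,  81.61])), (array([284.4, 288.7]), 1265.0, 1105, array([  3.59,  -0.06, -23.2 ]), array([436.  ,  81.65]))]
-20.7 [(array([284.5, 285.2]), 12132.5, 13221, array([  2.07,  -0.  , -20.7 ]), array([436.76,  80.32])), (array([284.4, 288.7]), 1265.0, 1064, array([  2.08,  -0.06, -20.7 ]), array([436.7,  80.3]))]
```

>>> drive_tool(commands="0.011 -0.013 -0.04 0 0 0 60;0 0 -0.05 0 0 0 60;0 0 -0.03 0 0 0 60;0 0 0 0 0 0 60;0 0 0 0 0 0 60;0 0 0 0 0 0 60")

```text
time_s: 19.73
eef_pos: [438.8, 77.3, 166.0]
ee_rot: [-0.0, 0.519, 0.855, -0.0]
force: [0.5, -0.3, -2.6]
grip_width: 0.64
grip_force: 64.2
```

```bash
python3 look.py
python3 - <<'E'
from h import *
d=np.load('s_n.npy',allow_pickle=True).item();im=d['p']['pixels'].astype(int)
print([im[r,270:302:3].min(1).tolist() for r in range(272,300,3)])
E
```

```text
19.7333 [438.82  77.26 166.03] [438.88  77.32 166.13] [ 0.46 -0.29 -2.6 ] 64.17272645048797
-23.2 [(array([284.5, 285.3]), 12147.5, 13733, array([ 3.48e+00, -1.00e-02, -2.32e+01]), array([437.21,  80.34])), (array([284.3, 288.8]), 1267.5, 1106, array([  3.55,  -0.09, -23.2 ]), array([437.1 ,  80.37]))]
-20.7 [(array([284.5, 285.3]), 12147.5, 13223, array([  2.03,  -0.  , -20.7 ]), array([437.88,  79.06])), (array([284.3, 288.8]), 1267.5, 1065, array([  2.04,  -0.09, -20.7 ]), array([437.8 ,  79.03]))]
[[115, 110, 135, 198, 229, 231, 225, 178, 122, 108, 109], [110, 219, 229, 231, 227, 227, 229, 227, 228, 108, 110], [64, 81, 192, 232, 230, 229, 228, 207, 83, 59, 78], [61, 61, 60, 76, 109, 122, 89, 54, 65, 64, 57], [58, 64, 64, 58, 55, 61, 64, 57, 59, 49, 53], [54, 59, 60, 59, 60, 54, 37, 33, 41, 60, 57], [55, 56, 50, 54, 55, 52, 54, 60, 60, 63, 57], [56, 58, 58, 57, 59, 59, 62, 57, 61, 64, 58], [53, 59, 52, 56, 56, 61, 57, 61, 62, 65, 61], [62, 53, 55, 52, 60, 60, 58, 61, 65, 61, 70]]
```

>>> drive_tool(commands="0.001 -0.003 -0.02 0 0 0 60;0 0 -0.02 0 0 0 60;0 0 -0.02 0 0 0 60;0 -0.001 -0.02 0 0 0 60;0 -0.001 -0.02 0 0 0 60;0 0 0 0 0 0 60;0 0 0 0 0 0 60")

```text
time_s: 20.37
eef_pos: [438.8, 76.9, 155.9]
ee_rot: [-0.0, 0.519, 0.855, -0.0]
force: [-0.4, -0.7, -3.0]
grip_width: 0.643
grip_force: 64.2
```

>>> drive_tool(commands="0.0004 -0.002 -0.03 0 0 0 60;0.0004 -0.002 -0.03 0 0 0 60;0.0004 -0.002 -0.03 0 0 0 60;0.0004 -0.002 -0.03 0 0 0 60;0.0004 -0.002 -0.03 0 0 0 60;0.0004 -0.002 -0.03 0 0 0 60;0.0004 -0.002 -0.03 0 0 0 60;0.0004 -0.002 -0.03 0 0 0 60;0.0004 -0.002 -0.03 0 0 0 60;0.0004 -0.002 -0.03 0 0 0 60;0.0004 -0.002 -0.03 0 0 0 60;0.0002 -0.001 -0.02 0 0 0 60;0.0002 -0.001 -0.01 0 0 0 60;0 0 0 0 0 0 60;0 0 0 0 0 0 60")

```text
time_s: 21.62
eef_pos: [439.4, 74.5, 120.1]
ee_rot: [0.0, 0.519, 0.855, 0.0]
force: [0.3, 0.6, -2.4]
grip_width: 0.645
grip_force: 64.2
```

>>> drive_tool(commands="0 -0.001 -0.015 0 0 0 60;0 -0.001 -0.015 0 0 0 60;0 0 -0.01 0 0 0 60;0 0 -0.01 0 0 0 60;0 0 -0.01 0 0 0 60;0 0 0 0 0 0 60;0 0 0 0 0 0 60")

```text
time_s: 22.2
eef_pos: [439.3, 74.3, 114.0]
ee_rot: [-0.0, 0.519, 0.855, -0.0]
force: [-1.2, 0.0, -1.2]
grip_width: 0.641
grip_force: 64.3
```

>>> drive_tool(commands="0 0 -0.01 0 0 0 60;0 0 0 0 0 0 60;0 0 0 0 0 0 68;0 0 0 0 0 0 72;0 0 0 0 0 0 80;0 0 0 0 0 0 85;0 0 0 0 0 0 85;0 0 0.15 0 0 0 85;0 0 0.35 0 0 0 85;0 0 0.3 0 0 0 85;0.1 -0.2 0.35 0 0 0 85;0 0 0.4 0 0 0 85;0 0 0.2 0 0 0 85;0 0 0 0 0 0 85;0 0 0 0 0 0 85")

```text
time_s: 23.45
eef_pos: [449.5, 54.2, 288.4]
ee_rot: [0.001, 0.519, 0.855, 0.0]
force: [-0.4, -0.6, -1.2]
grip_width: 0.848
grip_force: 0.0
```

```bash
cat > dial.py <<'E'
from h import *
s=sense();p=capture('wrist');print(s['time_s'],s['eef_pos'].round(1))
np.save('s_o.npy',{'s':s,'p':p},allow_pickle=True)
def dial(p):
    im=p['pixels'].astype(int);B,G,Rr=im[...,0],im[...,1],im[...,2]
    red,_=comp2((Rr>180)&(G<110)&(B<110));gr,_=comp2((G>170)&(Rr<110)&(B<130)&(G-B>70))
    wh,l=comp2((im.min(2)>215)&disc(p))
    return red,gr,wh
E
cat > dial2.py <<'E'
from h import *
import sys
def analyse(f):
    d=np.load(f,allow_pickle=True).item();s,p=d['s'],d['p'];im=p['pixels'].astype(int);B,G,Rr=im[...,0],im[...,1],im[...,2]
    def largest(m):
        n,l,st,ce=cv2.connectedComponentsWithStats(m.astype(np.uint8));i=1+np.argmax(st[1:,4]);return l==i,st[i],ce[i]
    ex=proj(p,(497,-44,100),s)
    w=np.zeros(B.shape,np.uint8);cv2.circle(w,tuple(int(x) for x in ex),80,1,-1);w=w>0
    r,rs,rc=largest((Rr>170)&(G<90)&(B<90)&w);g,gs,gc=largest((G-Rr>90)&(G-B>50)&w)
    # bright green arc
    k=largest((im.max(2)<75)&w&(np.hypot(*(np.indices(B.shape)[::-1]-ex[:,None,None]))<45))
    print('exp',ex.round(),'red',rs,rc.round(1),'green',gs,gc.round(1),'black',k[1],k[2].round(1))
    return p,r,g,k[0]
if __name__=='__main__':
    for f in sys.argv[1:]: analyse(f)
E
sed -i '/^def dial/,$d' dial.py; python3 dial.py; python3 dial2.py s_d.npy s_o.npy
```

```text
23.45 [449.5  54.2 288.4]
exp [287. 293.] red [269 304  34  31 192] [285.9 321.1] green [327 290   6  24 108] [329.7 301.8] black [288 284   8  10  51] [291.9 289.3]
exp [281. 276.] red [263 288  35  31 198] [280.2 305.3] green [321 271   7  25 114] [324.7 283.5] black [283 269  20   8  62] [288.2 272.4]
```

```bash
cat > dial3.py <<'E'
from dial2 import *
def theta(f):
    p,r,g,k=analyse(f)
    im=p['pixels'].astype(int)
    # hub = densest dark spot
    dk=(im.max(2)<90).astype(np.float32);bl=cv2.blur(dk,(7,7))*cv2.dilate(k.astype(np.uint8),None);hub=np.array(np.unravel_index(bl.argmax(),bl.shape))[::-1].astype(float)
    ys,xs=np.where((dk>0)&(np.hypot(*(np.indices(dk.shape)[::-1]-hub[:,None,None]))<4.5));hub=np.array([xs.mean(),ys.mean()])
    P=[];T=[]
    for m,(a,b) in((g,(2.032,2.592)),(r,(3.68,4.8))):
        ys,xs=np.where(m);q=np.c_[xs,ys]-hub;ang=np.unwrap(np.sort(np.arctan2(q[:,1],q[:,0])));o=np.argsort(np.arctan2(q[:,1],q[:,0]))
        q=q[o];n=max(4,len(q)//12)
        for sl,th in((slice(0,n),0),(slice(-n,None),1),): 
            P.append(q[sl].mean(0));da=(b-a)*(.5/12);T.append(a+da if th==0 else b-da)
    T=np.array(T);P=np.array(P);C=np.c_[np.cos(T),np.sin(T)]
    A,res,_,_=np.linalg.lstsq(C,P,rcond=None);print('hub',hub.round(1),'resid',(P-C@A).round(1).tolist())
    # needle: darkness profile over angle
    gray=im.max(2).astype(np.float32);best=[]
    for t in np.arange(0,5.5,.01):
        d=np.array([np.cos(t),np.sin(t)])@A
        best.append(np.mean([cv2.getRectSubPix(gray,(1,1),tuple((hub+d*f).tolist()))[0,0] for f in np.linspace(.2,.6,15)]))
    best=np.array(best);i=best.argmin();w=np.clip(best.max()-20-best,0,None)*(abs(np.arange(len(best))-i)<30)
    print(f,'needle',i*.01,'centroid',(w*np.arange(len(best))).sum()/w.sum()*.01,best.min())
for f in sys.argv[1:]: theta(f)
E
python3 dial3.py s_d.npy s_o.npy
```

```text
exp [287. 293.] red [269 304  34  31 192] [285.9 321.1] green [327 290   6  24 108] [329.7 301.8] black [288 284   8  10  51] [291.9 289.3]
hub [291.9 289.2] resid [[2.5, -0.1], [0.7, 0.2], [-1.9, -0.1], [3.7, 0.0]]
s_d.npy needle 1.23 centroid 1.2301516920530922 75.898674
exp [281. 276.] red [263 288  35  31 198] [280.2 305.3] green [321 271   7  25 114] [324.7 283.5] black [283 269  20   8  62] [288.2 272.4]
hub [286.2 272.5] resid [[2.5, -0.4], [0.8, 0.2], [-2.0, 0.0], [3.8, -0.3]]
s_o.npy needle 2.02 centroid 2.013763174377343 78.95565
```

```bash
cat > dial4.py <<'E'
from dial2 import *
def theta(f):
    p,r,g,k=analyse(f);im=p['pixels'].astype(int)
    dk=(im.max(2)<90).astype(np.float32);bl=cv2.blur(dk,(7,7))*cv2.dilate(k.astype(np.uint8),None);hub=np.array(np.unravel_index(bl.argmax(),bl.shape))[::-1].astype(float)
    ys,xs=np.where((dk>0)&(np.hypot(*(np.indices(dk.shape)[::-1]-hub[:,None,None]))<4.5));hub=np.array([xs.mean(),ys.mean()])
    D=[(np.argwhere(m)[:,::-1]-hub,a,b) for m,a,b in((g,2.032,2.592),(r,3.68,4.8))]
    def res(x):
        A=x[:4].reshape(2,2);iA=np.linalg.inv(A);o=[]
        for q,a,b in D:
            u=(q-x[4:])@iA.T;t=np.mod(np.arctan2(u[:,1],u[:,0]),2*np.pi);t.sort()
            n=len(t);o+=[(t-(a+(b-a)*(np.arange(n)+.5)/n))/np.sqrt(n)*10,(np.hypot(*u.T)-1)/np.sqrt(n)*10]
        return np.concatenate(o)
    S=im.shape[0]/420
    x=least_squares(res,[-23,22,-31,-15,0,0],loss='soft_l1').x;A=x[:4].reshape(2,2)
    e=res(x);print('hub',hub.round(1),'A',A.round(1).tolist(),'c',x[4:].round(2),'rms',np.sqrt((e**2).mean()))
    gray=im.max(2).astype(np.float32);out=[]
    for org in(hub,hub+x[4:]):
        ts=np.arange(0.5,3.2,.005);b=np.array([np.mean([cv2.getRectSubPix(gray,(1,1),tuple((org+A@[np.cos(t),np.sin(t)]*q).tolist()))[0,0] for q in np.linspace(.25,.6,15)]) for t in ts])
        i=b.argmin();w=np.clip(200-b,0,None)*(abs(ts-ts[i])<.15);out.append((w*ts).sum()/w.sum())
    # straight-line direction of the needle pixels
    ys,xs=np.where(im.max(2)<130);q=np.c_[xs,ys]-hub;u=q@np.linalg.inv(A).T;rr=np.hypot(*u.T);t=np.arctan2(u[:,1],u[:,0])
    m=(rr>.22)&(rr<.65)&(abs(t-out[0])<.25);_,_,vt=np.linalg.svd(q[m]-q[m].mean(0));d=np.linalg.inv(A)@vt[0];th=np.arctan2(d[1],d[0])%np.pi
    print(f,'needle hub/c/line',np.round(out,3),round(th,3),m.sum())
for f in sys.argv[1:]: theta(f)
E
python3 dial4.py s_d.npy s_o.npy
```

```text
exp [287. 293.] red [269 304  34  31 192] [285.9 321.1] green [327 290   6  24 108] [329.7 301.8] black [288 284   8  10  51] [291.9 289.3]
hub [291.9 289.2] A [[-23.0, 24.4], [-37.8, -18.0]] c [4.74 0.38] rms 0.025769539194065372
s_d.npy needle hub/c/line [1.166 0.893] 1.162 24
exp [281. 276.] red [263 288  35  31 198] [280.2 305.3] green [321 271   7  25 114] [324.7 283.5] black [283 269  20   8  62] [288.2 272.4]
hub [286.2 272.5] A [[-23.0, 24.9], [-38.0, -19.6]] c [ 5.02 -0.15] rms 0.025086897762005792
s_o.npy needle hub/c/line [2.011 2.011] 2.014 18
```

>>> drive_tool(commands="0 -0.1 0 0 0 0 85;0.0173 -0.345 0 0 0 0 85;0.0173 -0.345 0 0 0 0 85;0.0173 -0.345 0 0 0 0 85;0.0173 -0.345 0 0 0 0 85;0.0173 -0.345 0 0 0 0 85;0.0173 -0.345 0 0 0 0 85;0.0173 -0.345 -0.2 0 0 0 85;0.0173 -0.345 -0.2 0 0 0 85;0.0173 -0.345 -0.2 0 0 0 85;0.0173 -0.345 -0.2 0 0 0 85;0.0173 -0.345 -0.2 0 0 0 85;0.0173 -0.345 -0.2 0 0 0 85;0.0173 -0.345 -0.2 0 0 0 85;0 -0.13 -0.3 0 0 0 85;0 0 -0.34 0 0 0 85;0 0 -0.2 0 0 0 85;0 0 0 0 0 0 85;0 0 0 0 0 0 85")

```text
time_s: 25.08
eef_pos: [471.0, -417.0, 62.9]
ee_rot: [-0.001, 0.519, 0.855, 0.0]
force: [0.9, 0.3, 0.3]
grip_width: 0.85
grip_force: 0.0
```

Run:
```python
from h import *
s=sense();p=capture('wrist');print(s['time_s'],s['eef_pos'].round(2),s['force'].round(2))
print(onboard(p,s,(472,-416.9)))
```

```text
25.0833 [ 470.99 -417.02   62.93] [0.9  0.34 0.31]
(array([ 472.1, -417.5]), 7450, 8051, array([286., 238.]), array([-1. ,  0.8, 35.9]))
```

>>> drive_tool(commands="0.014 -0.011 -0.15 0 0 0 85;0 0 -0.2 0 0 0 85;0 0 -0.15 0 0 0 85;0 0 -0.09 0 0 0 85;0 0 0 0 0 0 85;0 0 0 0 0 0 60;0 0 0 0 0 0 60;0 0 0 0 0 0 60;0 0 0 0 0 0 60;0 0 0 0 0 0 60", force=60)

```text
time_s: 25.97
eef_pos: [473.8, -419.2, 7.6]
ee_rot: [0.001, 0.519, 0.855, -0.001]
force: [-1.6, 1.4, 6.0]
grip_width: 0.635
grip_force: 61.7
```

>>> drive_tool(commands="0 0 0.06 0 0 0 60;0 0 0.2 0 0 0 60;0 0 0.3 0 0 0 60;0 0 0.35 0 0 0 60;0 0.1 0.35 0 0 0 60;0 0.2 0.35 0 0 0 60;-0.025 0.333 0.1 0 0 0 60;-0.025 0.333 0 0 0 0 60;-0.025 0.333 0 0 0 0 60;-0.025 0.333 0 0 0 0 60;-0.025 0.333 0 0 0 0 60;-0.025 0.333 0 0 0 0 60;-0.025 0.333 0 0 0 0 60;-0.025 0.333 0 0 0 0 60;-0.025 0.333 0 0 0 0 60;-0.025 0.333 0 0 0 0 60;-0.025 0.333 0 0 0 0 60;-0.025 0.333 0 0 0 0 60;-0.025 0.333 0 0 0 0 60;-0.025 0.333 0 0 0 0 60")

```text
time_s: 27.63
eef_pos: [437.9, 79.5, 177.1]
ee_rot: [0.001, 0.519, 0.855, 0.0]
force: [1.0, -0.5, -2.5]
grip_width: 0.637
grip_force: 64.0
```

>>> drive_tool(commands="0 0 0 0 0 0 60;0 0 0 0 0 0 60;0 0 0 0 0 0 60;0 0 0 0 0 0 60")

```text
time_s: 27.97
eef_pos: [438.5, 77.1, 176.4]
ee_rot: [0.0, 0.519, 0.854, 0.0]
force: [0.3, 0.4, -3.1]
grip_width: 0.633
grip_force: 64.1
```

```bash
sed -i 's/(-23.2,-20.7)/(-20.7,-19.4)/' look.py; python3 look.py
```

```text
27.9667 [438.46  77.06 176.42] [438.45  76.98 176.28] [ 0.31  0.38 -3.13] 64.08669468015432
-20.7 [(array([284.5, 282. ]), 12048.5, 13352, array([ 3.59e+00,  2.00e-02, -2.07e+01]), array([436.81,  80.26])), (array([284.4, 288.8]), 1005.5, 1064, array([  2.04,  -0.03, -20.7 ]), array([437.48,  78.87]))]
-19.4 [(array([284.5, 282. ]), 12048.5, 13096, array([  2.85,   0.02, -19.4 ]), array([437.16,  79.61])), (array([284.4, 288.8]), 1005.5, 1043, array([  1.26,  -0.03, -19.4 ]), array([437.84,  78.17]))]
```

>>> drive_tool(commands="0.008 -0.008 -0.04 0 0 0 60;0 0 -0.04 0 0 0 60;0 0 -0.02 0 0 0 60;0 0 0 0 0 0 60;0 0 0 0 0 0 60;0 0 0 0 0 0 60")

```text
time_s: 28.52
eef_pos: [439.1, 77.0, 166.1]
ee_rot: [0.0, 0.519, 0.855, 0.0]
force: [0.2, -0.7, -2.6]
grip_width: 0.636
grip_force: 64.1
```

```bash
python3 look.py
python3 - <<'E'
from h import *
d=np.load('s_n.npy',allow_pickle=True).item();im=d['p']['pixels'].astype(int)
print([im[r,267:303:3].min(1).tolist() for r in range(268,304,3)])
E
```

```text
28.5167 [439.11  77.03 166.05] [439.12  77.08 166.1 ] [ 0.16 -0.69 -2.56] 64.07764032483101
-20.7 [(array([284.6, 282.1]), 12029.0, 13352, array([  3.54,   0.03, -20.7 ]), array([437.5 ,  80.18])), (array([284.5, 288.9]), 990.0, 1064, array([ 1.96e+00, -2.00e-02, -2.07e+01]), array([438.19,  78.76]))]
-19.4 [(array([284.6, 282.1]), 12029.0, 13096, array([  2.8 ,   0.03, -19.4 ]), array([437.84,  79.53])), (array([284.5, 288.9]), 990.0, 1043, array([  1.17,  -0.02, -19.4 ]), array([438.55,  78.06]))]
[[114, 109, 111, 117, 161, 193, 208, 205, 140, 110, 110, 114], [115, 114, 191, 229, 230, 230, 227, 229, 230, 227, 123, 116], [113, 112, 182, 232, 230, 228, 230, 227, 226, 192, 106, 114], [83, 112, 113, 120, 221, 227, 224, 208, 120, 108, 114, 112], [44, 106, 108, 115, 112, 110, 107, 112, 114, 114, 110, 73], [48, 50, 92, 115, 116, 110, 109, 114, 114, 106, 64, 55], [48, 60, 52, 59, 78, 94, 105, 91, 73, 58, 56, 56], [53, 51, 56, 61, 55, 55, 61, 61, 59, 59, 60, 56], [60, 58, 52, 58, 63, 59, 62, 62, 62, 59, 53, 62], [98, 58, 61, 59, 61, 67, 61, 57, 60, 62, 58, 66], [107, 88, 62, 59, 62, 61, 62, 58, 61, 61, 67, 106], [107, 108, 105, 79, 64, 60, 62, 67, 62, 86, 107, 105]]
```

>>> drive_tool(commands="0.001 -0.008 -0.01 0 0 0 60;0 0 -0.02 0 0 0 60;0 0 -0.02 0 0 0 60;0 -0.001 -0.02 0 0 0 60;0 -0.001 -0.02 0 0 0 60;0 -0.001 -0.02 0 0 0 60;0 0 0 0 0 0 60;0 0 0 0 0 0 60")

```text
time_s: 29.23
eef_pos: [439.1, 76.0, 154.9]
ee_rot: [-0.0, 0.519, 0.855, -0.0]
force: [0.7, 1.6, -3.2]
grip_width: 0.635
grip_force: 64.1
```

>>> drive_tool(commands="0.0007 -0.001 -0.03 0 0 0 60;0.0007 -0.002 -0.03 0 0 0 60;0.0007 -0.002 -0.03 0 0 0 60;0.0007 -0.002 -0.03 0 0 0 60;0.0007 -0.002 -0.03 0 0 0 60;0.0007 -0.002 -0.03 0 0 0 60;0.0002 -0.001 -0.02 0 0 0 60;0 0 0 0 0 0 60;0 0 0 0 0 0 60")

```text
time_s: 29.98
eef_pos: [439.6, 74.8, 135.0]
ee_rot: [-0.0, 0.519, 0.855, -0.0]
force: [0.7, 0.9, -3.5]
grip_width: 0.634
grip_force: 64.1
```

>>> drive_tool(commands="0 0 -0.015 0 0 0 60;0 0 -0.015 0 0 0 60;0 0 -0.01 0 0 0 60;0 0 -0.01 0 0 0 60;0 0 -0.01 0 0 0 60;0 0 0 0 0 0 60;0 0 0 0 0 0 60")

```text
time_s: 30.57
eef_pos: [439.6, 74.8, 129.0]
ee_rot: [-0.0, 0.519, 0.855, -0.0]
force: [-0.5, -0.2, -3.2]
grip_width: 0.637
grip_force: 64.2
```

>>> drive_tool(commands="0 0 -0.01 0 0 0 60;0 0 -0.01 0 0 0 60;0 0 0 0 0 0 60;0 0 0 0 0 0 60")

```text
time_s: 30.9
eef_pos: [439.6, 74.8, 127.1]
ee_rot: [0.0, 0.519, 0.855, 0.0]
force: [-2.1, -0.3, -0.1]
grip_width: 0.635
grip_force: 64.5
```

Contact: the stack now carries the ring. I'll release, rise and read the dial.

>>> drive_tool(commands="0 0 0 0 0 0 68;0 0 0 0 0 0 72;0 0 0 0 0 0 80;0 0 0 0 0 0 85;0 0 0 0 0 0 85;0 0 0.1 0 0 0 85;0 0 0.3 0 0 0 85;0 0 0.3 0 0 0 85;0.1 -0.2 0.35 0 0 0 85;0 0 0.4 0 0 0 85;0 0 0.15 0 0 0 85;0 0 0 0 0 0 85;0 0 0 0 0 0 85;0 0 0 0 0 0 85")

```text
time_s: 32.07
eef_pos: [449.1, 54.9, 285.7]
ee_rot: [-0.001, 0.519, 0.855, -0.0]
force: [-1.3, -0.1, -0.6]
grip_width: 0.849
grip_force: 0.0
```

```bash
python3 dial.py; python3 dial4.py s_o.npy
python3 - <<'E'
from h import *
d=np.load('s_o.npy',allow_pickle=True).item();s,p=d['s'],d['p'];im=cv2.medianBlur(p['pixels'],3).astype(int);mx=im.max(2)
zt=102+45
for seed in((438.4,77.1),):
    u=proj(p,(*seed,zt),s);m=((mx>105)&(mx<145)&(mx-im.min(2)<28));pts,st=comp(m,u);t,a=hullc(pts);print('stack top',st,fitc(p,s,t,29,zt,seed),a)
b=onboard(p,s,(568.7,-386.4)) if False else None
t=capture('top')
for b in boxes_of(t,'weight_4_mid'): print(b['confidence'],onz(t,b['position'],27).round(1))
E
```

```text
32.0667 [449.1  54.9 285.7]
exp [282. 278.] red [264 291  35  31 199] [281.3 308.3] green [323 274   6  25 115] [325.7 286.3] black [284 271  10   9  55] [287.3 275.3]
hub [287.1 275.2] A [[-23.3, 24.7], [-38.5, -19.8]] c [ 5.04 -0.16] rms 0.02452303525454199
s_o.npy needle hub/c/line [2.443 2.6  ] 2.458 23
stack top [ 252  127   69   67 3351] (array([438.53306058,  77.5509806 ]), 3931.3488432310987) 3624.0
```

```bash
python3 -c "
from rig import *
print(finish_job())"
```

```text
the job is handed in; nothing more can be done
None
```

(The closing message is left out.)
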